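Change the cells in the cupboard lights' battery box

TASK

The cupboard lights have gone dim. Lift the loose cover plate off their battery box and lay it aside, drop every old cell that is still in the box into the open white tub, and lay the three fresh cells from the tray one in each bay, nub end to the flat brass contact and flat end to the coil spring. Then put the cover back over its two pins, fully down and flush on the box, and leave the jars, tin and bottle on the counter where they are and the tub upright.

Things in the scene. Friction and masses are not known exactly. Their poses are not given: they have to be found in the camera images.
- housing: battery box of the cupboard lights: open-topped ivory housing fixed to the counter, 118 (x) x 226 (y) x 46 mm high, walls and floor 4 mm; origin at the centre of its underside, +y along its long side. Three bays in a row along y, each 70 mm long, parted by two partitions 50 mm wide, tops at 30 mm. In every bay the coil spring (slack, no push) is at the -y end, the flat brass contact at the +y end
- seat (a point): centre of the box's rim plane, 46 mm above the counter: the seated cover's origin lies here. Two fixed brass pins, 8 mm in diameter with coned tips, stand 14 mm above the rim, on corner bosses at (x, y) = (47, 101) and (-47, -101) mm in the box's frame
- cover: loose ivory cover plate of the box, 118 (x) x 226 (y) x 4 mm, 0.11 to 0.23 kg, seated on the box at the start; origin at the centre of its underside, z up. Two 12 mm holes at (47, 101) and (-47, -101) mm drop over the pins (half a turn fits as well). Upright pull in the middle of its top: 14 mm wide (x), 70 mm long (y), its top 30 mm above the plate's underside
- tray: shallow cork-lined wooden tray fixed on the counter beside the box, 250 (x) x 160 (y) mm, floor 4 mm thick, rim 8 mm high; origin at the centre of its underside. Holds the three fresh cells. Tray and tub may change sides
- tub: open square white plastic tub for used cells, 150 x 150 x 80 mm high, wall 5 mm, 0.3 to 0.6 kg, loose on the counter; origin at the centre of its underside, z up
- old0: D-size cell, 34 mm in diameter, 62 mm long, 0.14 kg, black with a tan band at the nub end; origin mid-length on its axis, +x along the axis to the nub (10 mm wide, 3 mm proud; the other end is flat). It can roll. Old cell, at the start lying in the bay at the box's -y end under the cover, or absent
- bay0_plus (a point): fixed point in the bay at the box's -y end: where the nub's tip lies when a cell is centred there the right way round, 21 mm above the counter; the cell's centre is then 31 mm from it to the box's -y. The cell rests on the floor between two ribs, 5 mm high and 26 mm apart, that stop it rolling; 38 mm of free width for fingers on either side
- old1: D-size cell, 34 mm in diameter, 62 mm long, 0.14 kg, black with a tan band at the nub end; origin mid-length on its axis, +x along the axis to the nub (10 mm wide, 3 mm proud; the other end is flat). It can roll. Old cell, at the start lying in the bay at the box's middle under the cover, or absent
- bay1_plus (a point): fixed point in the bay at the box's middle: where the nub's tip lies when a cell is centred there the right way round, 21 mm above the counter; the cell's centre is then 31 mm from it to the box's -y. The cell rests on the floor between two ribs, 5 mm high and 26 mm apart, that stop it rolling; 38 mm of free width for fingers on either side
- old2: D-size cell, 34 mm in diameter, 62 mm long, 0.14 kg, black with a tan band at the nub end; origin mid-length on its axis, +x along the axis to the nub (10 mm wide, 3 mm proud; the other end is flat). It can roll. Old cell, at the start lying in the bay at the box's +y end under the cover, or absent
- bay2_plus (a point): fixed point in the bay at the box's +y end: where the nub's tip lies when a cell is centred there the right way round, 21 mm above the counter; the cell's centre is then 31 mm from it to the box's -y. The cell rests on the floor between two ribs, 5 mm high and 26 mm apart, that stop it rolling; 38 mm of free width for fingers on either side
- fresh0: D-size cell, 34 mm in diameter, 62 mm long, 0.14 kg, black with a tan band at the nub end; origin mid-length on its axis, +x along the axis to the nub (10 mm wide, 3 mm proud; the other end is flat). It can roll. Fresh cell, on the tray at the start, always present; the three lie about 72 mm apart, nubs roughly to the tray's +y
- fresh0_nub (a point): tip of the nub of fresh0, 31 mm from its origin
- fresh1: D-size cell, 34 mm in diameter, 62 mm long, 0.14 kg, black with a tan band at the nub end; origin mid-length on its axis, +x along the axis to the nub (10 mm wide, 3 mm proud; the other end is flat). It can roll. Fresh cell, on the tray at the start, always present; the three lie about 72 mm apart, nubs roughly to the tray's +y
- fresh1_nub (a point): tip of the nub of fresh1, 31 mm from its origin
- fresh2: D-size cell, 34 mm in diameter, 62 mm long, 0.14 kg, black with a tan band at the nub end; origin mid-length on its axis, +x along the axis to the nub (10 mm wide, 3 mm proud; the other end is flat). It can roll. Fresh cell, on the tray at the start, always present; the three lie about 72 mm apart, nubs roughly to the tray's +y
- fresh2_nub (a point): tip of the nub of fresh2, 31 mm from its origin
- jam: jam jar with a steel lid, 72 mm wide, 95 mm high, loose bystander on the counter, to be left alone; origin at the centre of its underside
- nut_butter: spread jar with a screw lid, 74 mm wide, 110 mm high, loose bystander on the counter, to be left alone; origin at the centre of its underside
- syrup: brown syrup bottle, 60 mm wide, 190 mm high, loose bystander on the counter, to be left alone; origin at the centre of its underside
- cocoa: cocoa tin, 72 mm wide, 85 mm high, loose bystander on the counter, to be left alone; origin at the centre of its underside
- spice: small spice jar, 42 mm wide, 62 mm high, loose bystander on the counter, to be left alone; origin at the centre of its underside
- cloves: small spice jar, 42 mm wide, 62 mm high, loose bystander on the counter, to be left alone; origin at the centre of its underside
Mind the look-alikes: they are no part of the job. What is shaped like the fresh0 but pink is not meant.

How it is judged:
By the outcome, as a careful person would: the job done as asked, in the order asked, and still so for the second after the job is handed in, with the robot touching nothing.
Of old0, old1, old2 only 1 to 3 are there at a start; the rules pass over those that are not, and their reading is None.
At some moment in a run one of tub, cover may be knocked a few centimetres aside while the robot is not near it.
It also fails if it takes over 208 s, if anything falls off the work surface, if the arm or the gripper's body presses on something with over 40 N, if the wrist force passes 120 N, or if a joint passes its speed limit or range.

ROBOT

A 7-joint arm with a two-finger parallel gripper is mounted at the origin on the work surface. World frame = base frame: x ahead of the robot, y to its left, z up, the work surface at z = 0. Lengths are in m, angles in rad, forces in N, time in s.
With the tool pointing down it reaches from about 0.4 to 0.75 m from the base axis. Payload 19.5 kg.
Tool frame: the origin (TCP) lies on the centre line of the jaws, within the pads' length; the fingertips stand 19 mm ahead of it and the grasp point (between the pads) is the TCP (ctrl.finger_overhang is the z of the fingertips in the tool frame, in m); z points along the fingers, x is the direction in which the jaws open and shut, and the axes are right-handed (so a half turn about z gives the same grasp; the last joint's range is limited). The gripper opens to 85 mm and grips with 20 to 120 N. Pads are 22 mm wide; open, the fingers measure 114 mm over their backs; the gripper's body (76 mm by 85 mm) begins 54 mm behind the grasp point. The pads swing forward as they close: fully open they stand 13 mm farther back than shut.
Start: joints at [-1.23, 0.707, -0.028, 1.485, 0.022, 0.951, -0.075], TCP at [0.215, 0.533, 0.25] pointing down, gripper open.
Joint ranges: [-2.71, 2.71], [-0.32, 2.16], [-1.57, 1.52], [0, 2.45], [-1.46, 4.6], [0, 2.02], [-2.83, 2.83]. Speed limits (rad/s): [1.89, 1.89, 2.57, 2.57, 3.01, 3.01, 3.01].

INTERFACE

Orientations are given as a unit quaternion [x, y, z, w].
In Python, from rig import ctrl, capture, get_calibration gives the robot as it stands. The module is installed in compiled form; this text tells all that it offers.
- The arm moves only by the tool move_arm, never from a script. Its argument "moves" is one flat list of numbers, 5 for each row, row after row: the finger opening in cm, from 0 to 8.54, then the shift along the tool's x, y, z in cm, then the turn about the tool's z in degrees. A call has 1 to 20 rows; each row shifts and turns the commanded pose from where the row before left it, along the tool's axes as they then stand; what a row does not reach is not made up. A row lasts 1/10 s, in which the tool goes at most 50 mm and 8.59 degrees, less where a joint would pass 70% of its speed; a pose out of reach is approached as far as the arm can. A call with a gripper value outside its range is refused whole. The fingers move at their own pace and stop on an object; "newtons" is the grip in N (left out, the last holds). Time passes only in rows, so rows that do not move let the fingers close. It gives the time, the measured TCP pose, the force and the opening at its end, in the units of the state.
- ctrl.get_obs(): the state, without advancing time (a new reading comes with each control period).
- capture(name): name is "scene" or "top"; returns the picture (384x512x3 uint8, red, green, blue); there is no depth.
- get_calibration(name): a dict with "K" (3x3 intrinsics, pixels), "world_to_cam" (4x4, takes a point from world to camera coordinates). Camera axes: x right, y down, z forward; pixel columns grow to the right and rows downward; lengths in m; the calibration is good to about 2 mm. A picture is of the moment at which its call begins. get_calibration takes no time and is no camera call.
- ctrl.close_job(): hands the job in, once; it reports no verdict.
The state is a dict: "t": time; "joint_pos": joint angles; "qd": joint speeds; "effort": joint torques, N m; "eef_pos": TCP position; "tool_rot": TCP orientation; "ft_force": force on the tool from outside, world axes, zero at the start; "ft_torque": the same for the moment, N m; "width": finger opening in m.
Only numpy, scipy, OpenCV 4.12 (cv2) and the standard library are available. Lean on these libraries where they do the work, as an engineer would, in place of code of your own. Each camera call takes 0.05 s, during which the arm holds its last target. There are 200 camera calls.

## Working session

There is one attempt and no reset: what is moved stays moved. The work goes in short steps, Python scripts to look and compute and a tool call to move; the robot and the scene stay as the last step left them, time stands still between calls to the robot, and variables do not carry over. Pictures are saved under pics/ and viewed, about 12 in all and at most 16, crops included, and the job is handed in when it is done.

Besides the shell and the picture viewer there is one more tool, called after "Request:" as name(argument=value, ...) on one line, values as JSON. move_arm: Moves the arm, as the interface text tells. Its arguments: {"type":"object","properties":{"moves":{"type":"array"},"newtons":{"type":"number"}},"required":["moves"]}

```bash
mkdir -p pics; cat > h.py <<'E'
import numpy as np, cv2
from rig import ctrl, capture, get_calibration
def snap(cam,name,crop=None,k=1):
    im=capture(cam); cv2.imwrite(f'pics/{name}_raw.png',im[:,:,::-1])
    return im
def save(im,name,crop=None,k=1):
    if crop: x0,y0,x1,y1=crop; im=im[y0:y1,x0:x1]
    im=cv2.resize(im,None,fx=k,fy=k,interpolation=cv2.INTER_CUBIC)
    cv2.imwrite(f'pics/{name}.png',im[:,:,::-1])
def ray(cam,u,v):
    c=get_calibration(cam);T=np.linalg.inv(np.array(c['world_to_cam']));d=np.linalg.inv(c['K'])@[u,v,1]
    return T[:3,3],T[:3,:3]@d
def atz(cam,u,v,z):
    o,d=ray(cam,u,v); return o+d*(z-o[2])/d[2]
def proj(cam,p):
    c=get_calibration(cam);q=np.array(c['world_to_cam'])@np.r_[p,1];q=np.array(c['K'])@q[:3];return q[:2]/q[2]
def tri(u1,u2):
    o1,d1=ray('scene',*u1);o2,d2=ray('top',*u2)
    s=np.linalg.lstsq(np.c_[d1,-d2],o2-o1,rcond=None)[0]
    a=o1+d1*s[0];b=o2+d2*s[1];return (a+b)/2,np.linalg.norm(a-b)
E
python3 - <<'E'
from h import *
np.set_printoptions(precision=4,suppress=True)
a=snap('scene','s0');b=snap('top','t0')
save(np.vstack([a,b]),'v1',k=0.78);save(b,'v1t',k=1.5)
save(a,'v1s',k=1.5)
for c in('scene','top'):
    k=get_calibration(c);print(k['K'],np.array(k['world_to_cam']))
o=ctrl.get_obs();print(o, ctrl.finger_overhang)
E
```

```text
[[405.9929   0.     253.1559]
 [  0.     405.9929 196.2648]
 [  0.       0.       1.    ]] [[-0.8888  0.458   0.0134  0.4704]
 [ 0.3255  0.6517 -0.6851 -0.1706]
 [-0.3225 -0.6046 -0.7283  1.2859]
 [ 0.      0.      0.      1.    ]]
[[449.3593   0.     255.7564]
 [  0.     449.3593 198.549 ]
 [  0.       0.       1.    ]] [[ 0.0213 -0.9997 -0.0127  0.088 ]
 [-0.9841 -0.0188 -0.1769  0.5575]
 [ 0.1766  0.0163 -0.9842  1.3805]
 [ 0.      0.      0.      1.    ]]
{'t': 0.1, 'joint_pos': array([-1.2297,  0.707 , -0.0276,  1.4849,  0.022 ,  0.9509, -0.0755]), 'qd': array([ 0.0002, -0.0028,  0.0008, -0.002 ,  0.0004, -0.0003, -0.0018]), 'effort': array([  0.0034, -88.4273,   1.2364, -23.6449,   0.017 ,   0.0051,
         0.    ]), 'eef_pos': array([0.2147, 0.5332, 0.2499]), 'tool_rot': array([ 0.8287,  0.5597, -0.0004,  0.0003]), 'ft_force': array([ 0.7499, -0.0558,  0.1078]), 'ft_torque': array([ 0.0007, -0.0252, -0.0289]), 'width': 0.08535465425798007} 0.019
```

View pics/v1t.png

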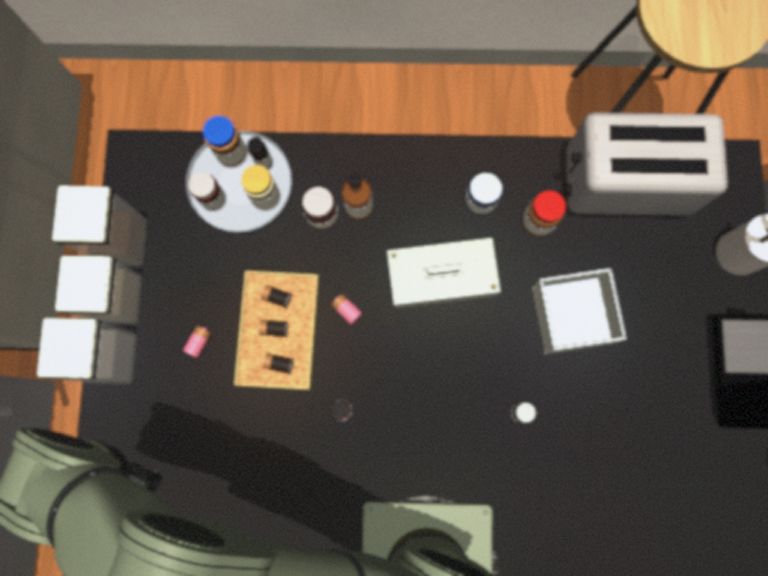

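View pics/v1s.png

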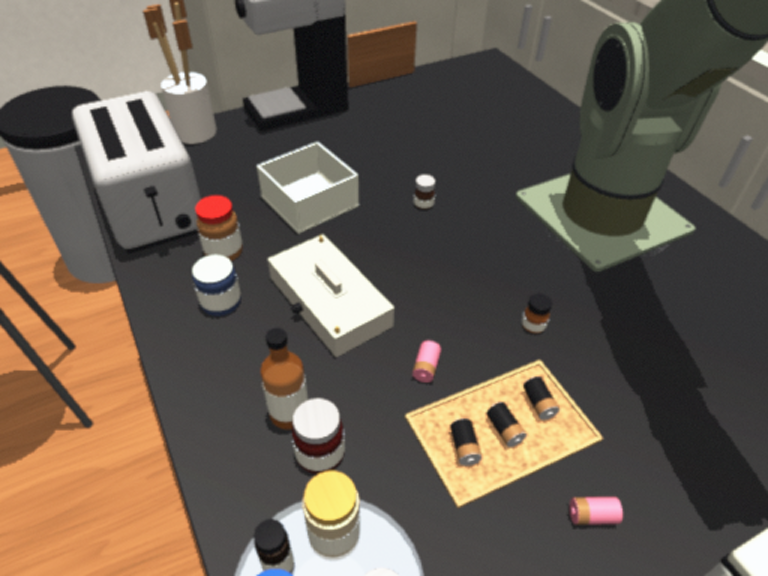

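The top view (1.5x) shows the box with its cover at (443,272), the tray with three black cells at (278,297), (275,328) and (280,364), and the tub at (580,310). The things that could be mistaken for fresh cells are the pink cells at (347,310) and (197,341). I choose the three black ones with a tan band, lying on the cork tray.

```bash
python3 - <<'E'
from h import *
a=cv2.imread('pics/s0_raw.png')[:,:,::-1];b=cv2.imread('pics/t0_raw.png')[:,:,::-1]
A=cv2.resize(b[170:265,150:270],None,fx=3.3,fy=3.3,interpolation=cv2.INTER_CUBIC)
B=cv2.resize(b[150:245,250:420],None,fx=2.33,fy=2.33,interpolation=cv2.INTER_CUBIC)
C=cv2.resize(a[230:340,265:405],None,fx=2.83,fy=2.83,interpolation=cv2.INTER_CUBIC)
D=cv2.resize(a[90:240,165:275],None,fx=2.1,fy=2.1,interpolation=cv2.INTER_CUBIC)
W=np.zeros((314+315,800,3),np.uint8)
for im,y,x in((A,0,0),(B,0,397),(C,316,0),(D,314,397)):
    h=min(im.shape[0],W.shape[0]-y);w=min(im.shape[1],800-x);W[y:y+h,x:x+w]=im[:h,:w]
W=W[:600]
cv2.imwrite('pics/v2.png',W[:,:,::-1])
# auto cell blobs: dark+tan in tray
for n,im,(x0,y0,x1,y1) in(('top',b,(160,185,210,255)),('scene',a,(290,245,380,320))):
    g=im[y0:y1,x0:x1].max(2); m=(g<75).astype(np.uint8)
    k,l,s,c=cv2.connectedComponentsWithStats(m)
    print(n,[(s[i,4],(c[i]+[x0,y0]).round(1)) for i in range(1,k) if s[i,4]>25])
h=cv2.cvtColor(b,cv2.COLOR_RGB2GRAY)
for n,(x0,y0,x1,y1) in(('box',(250,150,340,210)),('tub',(348,170,425,240))):
    m=(h[y0:y1,x0:x1]>105).astype(np.uint8)
    cs,_=cv2.findContours(m,cv2.RETR_EXTERNAL,cv2.CHAIN_APPROX_NONE);c=max(cs,key=cv2.contourArea)
    r=cv2.minAreaRect(c);bp=cv2.boxPoints(r)+[x0,y0];print(n,r,bp)
    P=np.array([atz('top',u,v,.05 if n=='box' else .08)[:2] for u,v in bp]);print(P,P.mean(0),np.linalg.norm(np.diff(P,axis=0),axis=1))
E
```

```text
top [(np.int32(74), array([185. , 197.7])), (np.int32(67), array([183.4, 218.5])), (np.int32(75), array([186.7, 242.4]))]
scene [(np.int32(584), array([307.6, 251.8])), (np.int32(128), array([374.7, 250.5])), (np.int32(195), array([357.2, 259.9])), (np.int32(217), array([333.4, 277.8])), (np.int32(215), array([308.1, 288.1])), (np.int32(252), array([368.6, 314.4]))]
box ((45.31492614746094, 30.598190307617188), (38.62636947631836, 73.28180694580078), 83.0887680053711) [[256.61627865 165.83439255]
 [329.36560822 157.01628494]
 [334.01357269 195.36198807]
 [261.26424408 204.18009567]]
[[ 0.66296269  0.098775  ]
 [ 0.69654764 -0.13567092]
 [ 0.57072898 -0.14947228]
 [ 0.53784318  0.08137563]] [ 0.61702062 -0.02624814] [0.23683926 0.12657334 0.23317855]
tub ((39.682518005371094, 35.86729049682617), (51.5893440246582, 51.398475646972656), 78.9964599609375) [[357.53233147 185.45204926]
 [407.98586655 175.64163971]
 [417.83270264 226.28253174]
 [367.37916946 236.09294128]]
[[ 0.59792324 -0.21826608]
 [ 0.63226407 -0.37638311]
 [ 0.47333952 -0.40035897]
 [ 0.44007788 -0.24537243]] [ 0.53590118 -0.31009515] [0.16180324 0.16072291 0.1585155 ]
```

View pics/v2.png

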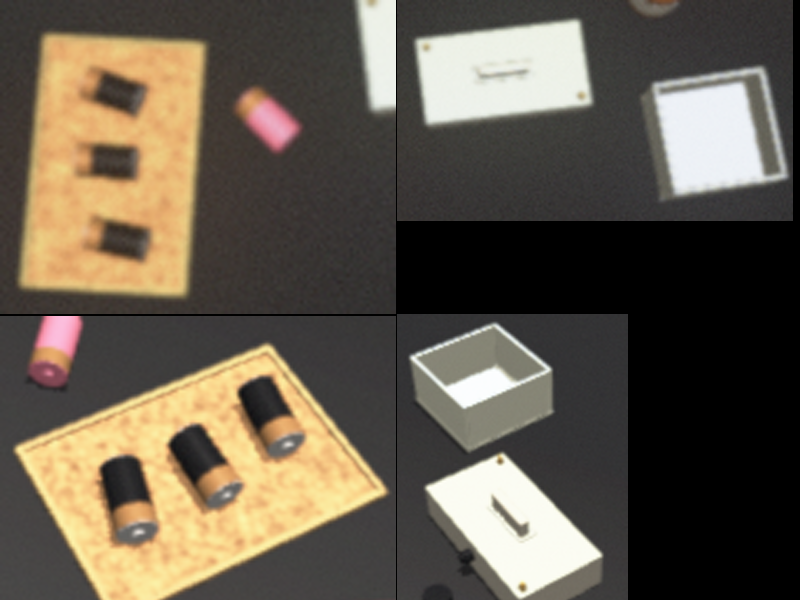

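```bash
python3 - <<'E'
from h import *
np.set_printoptions(precision=4,suppress=True)
p1=tri((224.5,220.5),(262.4,170.2));p2=tri((214,160),(329,191.2));print('pins',p1,p2,(p1[0]+p2[0])/2)
d=p1[0]-p2[0];print('yaw',np.degrees(np.arctan2(d[1],d[0])-np.arctan2(101,47)),np.linalg.norm(d[:2]),'exp',2*np.hypot(47,101))
hs=lambda u,v:(165+(u-397)/2.1,90+(v-314)/2.1); ht=lambda u,v:(250+(u-397)/2.33,150+v/2.33)
print('handle ends',tri(hs(493,490),ht(533,70)),tri(hs(527,533),ht(476,72)))
# tub corners: rim
for s,t in(((411,355),(654,86)),((497,325),(766,69)),((551,371),(786,178)),((466,407),(663,197))):
    pass
tt=[ht(652,86),ht(766,69),ht(786,178)];print('tub top z.08',[atz('top',*q,.08)[:2] for q in tt])
print('tub scene z.08',[atz('scene',*hs(*q),.08)[:2] for q in((412,355),(496,325),(551,371),(467,408))])
# cells: fit cylinder black section silhouettes
a=cv2.imread('pics/s0_raw.png')[:,:,::-1];b=cv2.imread('pics/t0_raw.png')[:,:,::-1]
from scipy.optimize import least_squares
def stat(m):
    v,u=np.nonzero(m>0);w=m[v,u].astype(float);c=np.array([np.average(u,weights=w),np.average(v,weights=w)]);
    D=np.c_[u,v]-c;S=(D*w[:,None]).T@D/w.sum();return c,S
hc=lambda u,v:(265+u/2.83,230+(v-316)/2.83)
nub=[hc(288,447),hc(226,494),hc(137,534)]
bt=[(185,197.7),(183.4,218.5),(186.7,242.4)]
g=b.max(2)
for st,nu in zip(bt,[nub[2],nub[1],nub[0]]):
    x,y=np.round(st).astype(int);x0,y0=x-14,y-10
    m=np.clip(120-g[y0:y0+20,x0:x0+28].astype(float),0,60);c,S=stat(m);c=c+[x0,y0]
    e=np.linalg.eigh(S)[1][:,1]
    if e[0]>0:e=-e
    q0=atz('top',*(c-6*e),.03);q1=atz('top',*(c+6*e),.03);dd=q1-q0
    n=atz('scene',*nu,.021);cb=atz('top',*c,.036)
    print('cell nubface',n,'black c',cb,'yaw axis',np.degrees(np.arctan2(dd[1],dd[0])),'axis nub-black',np.degrees(np.arctan2(*(n-cb)[[1,0]])),np.linalg.norm((n-cb)[:2]),'tri z',tri(nu,c)[0])
E
```

```text
pins (array([0.6495, 0.0796, 0.0487]), np.float64(0.0007151424364295536)) (array([ 0.5844, -0.1339,  0.0499]), np.float64(0.0009610477014140604)) [ 0.6169 -0.0271  0.0493]
yaw 8.003079376974606 0.22329102225446767 exp 222.80035906613796
handle ends (array([ 0.6184, -0.0682,  0.0659]), np.float64(0.0066329575500987436)) (array([0.6121, 0.0111, 0.06  ]), np.float64(0.0012941374436839872))
tub top z.08 [array([ 0.5934, -0.2241]), array([ 0.6195, -0.3771]), array([ 0.4729, -0.3977])]
tub scene z.08 [array([ 0.619 , -0.3746]), array([ 0.4769, -0.3931]), array([ 0.4529, -0.2487]), array([ 0.5935, -0.2227])]
cell nubface [0.5712 0.3618 0.021 ] black c [0.5564 0.3268 0.036 ] yaw axis 72.0716406089377 axis nub-black 67.20418257324933 0.037965966911382265 tri z [ 0.5609  0.3415 -0.0175]
cell nubface [0.4907 0.3645 0.021 ] black c [0.4885 0.3281 0.036 ] yaw axis 81.53244062191766 axis nub-black 86.42072308873671 0.036545135788486796 tri z [ 0.4857  0.3449 -0.0061]
cell nubface [0.421  0.3524 0.021 ] black c [0.4132 0.3144 0.036 ] yaw axis 80.1625884180428 axis nub-black 78.47761321744471 0.038824397646795794 tri z [ 0.4096  0.331  -0.0115]
```

Triangulation puts the box centre at (0.617, -0.027) with a yaw of 8° (or 188°; the spring end isn't visible yet). The tub is at (0.536, -0.310), and the cells agree with the text.

```bash
cat >> h.py <<'E'
from scipy.spatial.transform import Rotation as R
def go(x,y,z,yaw=None):
    "remaining turn (deg), then shift in tool axes (cm) after the turn"
    o=ctrl.get_obs();r=R.from_quat(o['tool_rot']);X=r.as_matrix()[:,0];cur=np.degrees(np.arctan2(X[1],X[0]))
    if yaw is None: yaw=cur
    t=(cur-yaw+180)%360-180
    M=(r*R.from_euler('z',t,degrees=True)).as_matrix()
    s=M.T@(np.array([x,y,z])-o['eef_pos'])*100
    print('turn %.1f shift'%t,s.round(2),'| now',o['eef_pos'].round(4),'yaw %.1f'%cur,'w %.1f mm'%(o['width']*1e3),'F',o['ft_force'].round(1),'t',o['t'].__round__(1),'j7 %.2f'%o['joint_pos'][6])
E
echo ok
```

```text
ok
```

Request:
move_arm(moves=[8.5, 0, 0, 0, 8.58, 8.5, 0, 0, 0, 8.58, 8.5, 0, 0, 0, 8.58, 8.5, 0, 0, 0, 8.58, 8.5, 0, 0, 0, 8.58, 8.5, 0, 0, 0, 8.58, 8.5, 0, 0, 0, 8.58, 5, 1.9, 3.6, 0.5, 0, 5, 1.9, 3.6, 0.5, 0, 5, 1.9, 3.6, 0.5, 0, 5, 1.9, 3.6, 0.5, 0, 5, 1.9, 3.6, 0.5, 0, 5, 1.9, 3.6, 0.5, 0, 5, 1.9, 3.6, 0.5, 0, 5, 1.9, 3.6, 0.5, 0, 5, 1.9, 3.6, 0.5, 0, 5, 1.9, 3.6, 0.5, 0, 5, 1.9, 3.6, 0.5, 0, 5, 1.9, 3.6, 0.5, 0], newtons=40)

```text
t: 2.0
eef_pos: [0.5014, 0.1358, 0.19]
tool_rot: [0.998, 0.07, -0.0, 0.0]
ft_force: [-0.1, 0.9, -0.1]
width: 0.05
```

```bash
python3 -c "
from h import *
go(.617,-.027,.14,8)"
```

```text
turn 0.0 shift [ 9.18 17.73  4.99] | now [0.5014 0.1358 0.19  ] yaw 8.0 w 50.0 mm F [-0.1  0.9 -0.1] t 2.0 j7 -0.04
```

Request:
move_arm(moves=[5, 1.84, 3.55, 1, 0, 5, 1.84, 3.55, 1, 0, 5, 1.84, 3.55, 1, 0, 5, 1.84, 3.55, 1, 0, 5, 1.84, 3.55, 1, 0, 5, 0, 0, 2.5, 0, 5, 0, 0, 2.3, 0, 5, 0, 0, 1, 0, 5, 0, 0, 0.8, 0, 5, 0, 0, 0, 0, 1, 0, 0, 0, 0, 1, 0, 0, 0, 0, 1, 0, 0, 0, 0, 1, 0, 0, 0, 0, 1, 0, 0, 0, 0])

```text
t: 3.5
eef_pos: [0.6169, -0.0256, 0.0752]
tool_rot: [0.998, 0.07, 0.001, 0.0]
ft_force: [-1.0, 0.8, 6.1]
width: 0.0131
```

```bash
python3 -c "
from h import *
go(.617,-.027,.074,8)
a=snap('scene','s1');save(a,'v3',(150,90,320,260),3)"
```

```text
turn 0.0 shift [-0.01  0.14  0.12] | now [ 0.6169 -0.0256  0.0752] yaw 8.0 w 13.1 mm F [-1.   0.8  6.1] t 3.5 j7 0.22
```

View pics/v3.png

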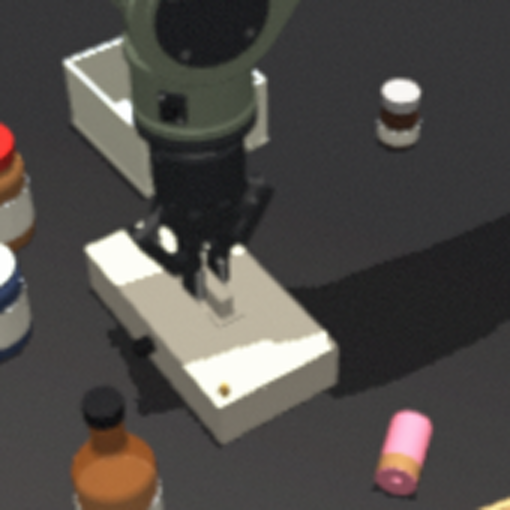

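The gripper holds the pull (13 mm opening). Now I lift and carry the cover to the free counter in front of the box.

Request:
move_arm(moves=[0, 0, 0, 0, 0, 0, 0, 0, 0, 0, 0, 0, 0, -0.5, 0, 0, 0, 0, -1, 0, 0, 0, 0, -1, 0, 0, 0, 0, -1.5, 0, 0, 0, 0, -2, 0, 0, 0, 0, -2, 0, 0, -3, 0, 0, 0, 0, -3, 0, 0, 0, 0, -3, 0, 0, 0, 0, -3, 0, 0, 0, 0, -3, 0, 0, 0, 0, -3, 0, 0, 0], newtons=70)

```text
t: 4.95
eef_pos: [0.4373, -0.0508, 0.1552]
tool_rot: [0.998, 0.07, 0.001, 0.0]
ft_force: [0.6, 0.2, -1.0]
width: 0.0124
```

```bash
python3 -c "
from h import *
go(.425,-.035,.03,8)
print(atz('top',229,273,.03),atz('top',350,275,.06))
a=snap('scene','s2');b=snap('top','t2')
W=np.hstack([cv2.resize(a[90:290,150:350],(400,400)),cv2.resize(b[140:300,230:390],(400,400))]);save(W,'v4')"
```

```text
turn 0.0 shift [-1.01 -1.75 12.52] | now [ 0.4373 -0.0508  0.1552] yaw 8.0 w 12.4 mm F [ 0.6  0.2 -1. ] t 5.0 j7 0.28
[0.32029383 0.1784964  0.03      ] [ 0.32174108 -0.19435082  0.06      ]
```

View pics/v4.png

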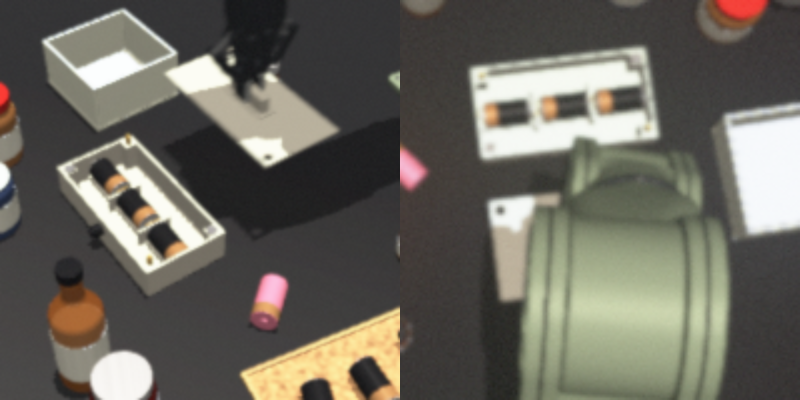

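The cover came off cleanly. All three bays hold an old cell, each with its tan end towards world +y (image left). Next I lay the cover down.

Request:
move_arm(moves=[0, -0.3, -0.6, 2, 0, 0, -0.3, -0.6, 2, 0, 0, -0.4, -0.5, 2, 0, 0, 0, 0, 2, 0, 0, 0, 0, 2, 0, 0, 0, 0, 1, 0, 0, 0, 0, 0.8, 0, 0, 0, 0, 0.5, 0, 0, 0, 0, 0.2, 0, 0, 0, 0, 0, 0, 5, 0, 0, 0, 0, 5, 0, 0, 0, 0, 5, 0, 0, -2, 0, 5, 0, 0, -3, 0, 5, 0, 0, -4, 0, 5, 0, 0, -4, 0, 5, 0, 0, -4, 0], newtons=40)

```text
t: 6.75
eef_pos: [0.4269, -0.0354, 0.202]
tool_rot: [0.998, 0.07, -0.001, -0.0]
ft_force: [-0.2, 0.1, 0.1]
width: 0.05
```

```bash
python3 - <<'E'
from h import *
c=np.array([.617,-.027]);t=np.radians(8);ey=np.array([-np.sin(t),np.cos(t)])
for k in(-74,0,74): print(k,c+ey*k/1e3)
go(*(c+ey*.074),.1,8);go(*(c+ey*-.074),.1,8)
E
```

```text
-74 [ 0.62729881 -0.10027984]
0 [ 0.617 -0.027]
74 [0.60670119 0.04627984]
turn 0.0 shift [18.96 -5.58 10.18] | now [ 0.4269 -0.0354  0.202 ] yaw 8.0 w 50.0 mm F [-0.2  0.1  0.1] t 6.8 j7 0.26
turn 0.0 shift [18.96  9.22 10.17] | now [ 0.4269 -0.0354  0.202 ] yaw 8.0 w 50.0 mm F [-0.2  0.1  0.1] t 6.8 j7 0.26
```

Request:
move_arm(moves=[5, 3.16, 1.54, 0.8, 0, 5, 3.16, 1.54, 0.8, 0, 5, 3.16, 1.54, 0.8, 0, 5, 3.16, 1.54, 0.8, 0, 5, 3.16, 1.54, 0.8, 0, 5, 3.16, 1.54, 0.8, 0, 5, 0, 0, 3, 0, 5, 0, 0, 3, 0, 5, 0, 0, 3, 0, 5, 0, 0, 2, 0, 5, 0, 0, 1, 0, 5, 0, 0, 0.7, 0, 2, 0, 0, 0, 0, 2, 0, 0, 0, 0, 2, 0, 0, 0, 0, 2, 0, 0, 0, 0, 2, 0, 0, -1, 0, 2, 0, 0, -2, 0, 2, 0, 0, -4, 0, 2, 0, 0, -4, 0], newtons=40)

```text
t: 8.75
eef_pos: [0.6281, -0.1004, 0.1373]
tool_rot: [0.998, 0.07, -0.0, 0.0]
ft_force: [0.9, 0.3, -1.6]
width: 0.0325
```

```bash
python3 - <<'E'
from h import *
go(.536,-.285,.11,8)
go(.536,-.335,.11,8)
E
```

```text
turn 0.0 shift [-11.68  17.     2.73] | now [ 0.6281 -0.1004  0.1373] yaw 8.0 w 32.5 mm F [ 0.9  0.3 -1.6] t 8.8 j7 0.32
turn 0.0 shift [-12.38  21.95   2.73] | now [ 0.6281 -0.1004  0.1373] yaw 8.0 w 32.5 mm F [ 0.9  0.3 -1.6] t 8.8 j7 0.32
```

Request:
move_arm(moves=[2, -1.7, 3.26, 0, 0, 2, -1.7, 3.26, 0, 0, 2, -1.7, 3.26, 0, 0, 2, -1.7, 3.26, 0, 0, 2, -1.7, 3.26, 0, 0, 2, -1.7, 3.26, 0, 0, 2, -1.7, 3.26, 0, 0, 2, 0, 0, 4, 0, 2, 0, 0, 3, 0, 2, 0, 0, 1.5, 0, 2, 0, 0, 0, 0, 4.8, 0, 0, 0, 0, 4.8, 0, 0, 0, 0, 4.8, 0, 0, -3, 0, 5, 0, 0, -4, 0, 5, 0, 0, -4, 0])

```text
t: 10.35
eef_pos: [0.5419, -0.343, 0.1626]
tool_rot: [0.998, 0.07, -0.0, 0.0]
ft_force: [-0.3, 0.0, 0.9]
width: 0.0497
```

```bash
python3 - <<'E'
from h import *
go(.617,-.027,.027,8)
E
```

```text
turn 0.0 shift [ 11.84 -30.26  13.53] | now [ 0.5419 -0.343   0.1626] yaw 8.0 w 49.7 mm F [-0.3  0.   0.9] t 10.3 j7 0.68
```

Request:
move_arm(moves=[5, 1.48, -3.78, 0.1, 0, 5, 1.48, -3.78, 0.1, 0, 5, 1.48, -3.78, 0.1, 0, 5, 1.48, -3.78, 0.1, 0, 5, 1.48, -3.78, 0.1, 0, 5, 1.48, -3.78, 0.1, 0, 5, 1.48, -3.78, 0.1, 0, 5, 1.48, -3.78, 0.1, 0, 5, 0, 0, 4, 0, 5, 0, 0, 4, 0, 5, 0, 0, 3, 0, 5, 0, 0, 1.7, 0, 2, 0, 0, 0, 0, 2, 0, 0, 0, 0, 2, 0, 0, 0, 0, 2, 0, 0, 0, 0, 2, 0, 0, -1, 0, 2, 0, 0, -3, 0, 2, 0, 0, -4, 0, 2, 0, 0, -4, 0])

```text
t: 12.35
eef_pos: [0.6175, -0.0271, 0.148]
tool_rot: [0.998, 0.07, 0.001, 0.0]
ft_force: [1.5, -0.2, -1.0]
width: 0.0328
```

```bash
python3 - <<'E'
from h import *
go(.531,-.277,.055,8)
b=snap('top','t3');a=snap('scene','s3')
W=np.hstack([cv2.resize(a[90:290,150:350],(400,400)),cv2.resize(b[140:300,230:430],(500,400))]);save(W,'v5',k=.88)
E
```

```text
turn 0.0 shift [-12.06  23.54   9.29] | now [ 0.6175 -0.0271  0.148 ] yaw 8.0 w 32.8 mm F [ 1.5 -0.2 -1. ] t 12.3 j7 0.22
```

View pics/v5.png

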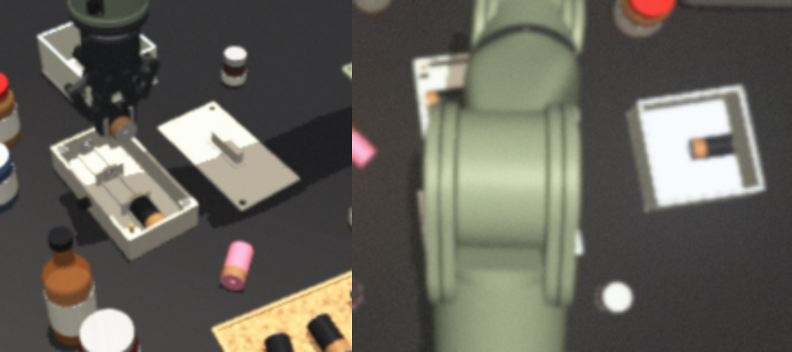

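The first old cell is in the tub, the second is in the gripper, and the tub has not moved.

Request:
move_arm(moves=[2, -1.72, 3.36, 0, 0, 2, -1.72, 3.36, 0, 0, 2, -1.72, 3.36, 0, 0, 2, -1.72, 3.36, 0, 0, 2, -1.72, 3.36, 0, 0, 2, -1.72, 3.36, 0, 0, 2, -1.72, 3.36, 0, 0, 2, 0, 0, 4, 0, 2, 0, 0, 3.5, 0, 2, 0, 0, 1.5, 0, 2, 0, 0, 0, 0, 4.8, 0, 0, 0, 0, 4.8, 0, 0, 0, 0, 4.8, 0, 0, -3, 0, 5, 0, 0, -4, 0, 5, 0, 0, -4, 0])

```text
t: 14.05
eef_pos: [0.5306, -0.2767, 0.1676]
tool_rot: [0.998, 0.07, -0.0, 0.0]
ft_force: [0.9, -0.6, -0.1]
width: 0.0498
```

```bash
python3 - <<'E'
from h import *
go(.6067,.0463,.027,8)
E
```

```text
turn 0.0 shift [ 12.04 -30.94  14.04] | now [ 0.5306 -0.2767  0.1676] yaw 8.0 w 49.8 mm F [ 0.9 -0.6 -0.1] t 14.1 j7 0.60
```

Request:
move_arm(moves=[5, 1.5, -3.87, 0.1, 0, 5, 1.5, -3.87, 0.1, 0, 5, 1.5, -3.87, 0.1, 0, 5, 1.5, -3.87, 0.1, 0, 5, 1.5, -3.87, 0.1, 0, 5, 1.5, -3.87, 0.1, 0, 5, 1.5, -3.87, 0.1, 0, 5, 1.5, -3.87, 0.1, 0, 5, 0, 0, 4, 0, 5, 0, 0, 4, 0, 5, 0, 0, 3.5, 0, 5, 0, 0, 1.7, 0, 2, 0, 0, 0, 0, 2, 0, 0, 0, 0, 2, 0, 0, 0, 0, 2, 0, 0, 0, 0, 2, 0, 0, -1, 0, 2, 0, 0, -3, 0, 2, 0, 0, -4, 0, 2, 0, 0, -4, 0])

```text
t: 16.05
eef_pos: [0.6066, 0.0465, 0.1479]
tool_rot: [0.998, 0.07, 0.0, -0.0]
ft_force: [1.0, 0.4, -1.3]
width: 0.033
```

```bash
python3 - <<'E'
from h import *
go(.536,-.31,.085,8)
E
```

```text
turn -0.0 shift [-11.96  34.32   6.27] | now [0.6066 0.0465 0.1479] yaw 8.0 w 33.0 mm F [ 1.   0.4 -1.3] t 16.1 j7 0.12
```

Request:
move_arm(moves=[2, -1.11, 3.81, 0, 0, 2, -1.11, 3.81, 0, 0, 2, -1.11, 3.81, 0, 0, 2, -1.11, 3.81, 0, 0, 2, -1.11, 3.81, 0, 0, 2, -1.11, 3.81, 0, 0, 2, -1.11, 3.81, 0, 0, 2, -1.11, 3.81, 0, 0, 2, -1.11, 3.81, 0, 0, 2, 0, 0, 3, 0, 2, 0, 0, 3, 0, 2, 0, 0, 0, 0, 4.8, 0, 0, 0, 0, 4.8, 0, 0, 0, 0, 4.8, 0, 0, -3, 0, 5, 0, 0, -4, 0, 5, 0, 0, -4, 0])

```text
t: 17.75
eef_pos: [0.5552, -0.3069, 0.1981]
tool_rot: [0.998, 0.07, 0.0, 0.0]
ft_force: [-0.5, -0.3, -0.2]
width: 0.0498
```

```bash
python3 - <<'E'
from h import *
go(.4877,.33,.12,-6)
go(.561,.3345,.12,-20)
go(.4155,.324,.12,-11)
E
```

```text
turn 14.0 shift [-13.37 -62.64   7.75] | now [ 0.5552 -0.3069  0.1981] yaw 8.0 w 49.8 mm F [-0.5 -0.3 -0.2] t 17.8 j7 0.62
turn 28.0 shift [-21.4  -60.48   7.75] | now [ 0.5552 -0.3069  0.1981] yaw 8.0 w 49.8 mm F [-0.5 -0.3 -0.2] t 17.8 j7 0.62
turn 19.0 shift [-25.75 -59.27   7.75] | now [ 0.5552 -0.3069  0.1981] yaw 8.0 w 49.8 mm F [-0.5 -0.3 -0.2] t 17.8 j7 0.62
```

Request:
move_arm(moves=[6, 0, 0, 0, 7, 6, 0, 0, 0, 7, 6, 0, 0, 0, 7, 6, 0, 0, 0, 7, 6, -1.43, -4.03, 0.4, 0, 6, -1.43, -4.03, 0.4, 0, 6, -1.43, -4.03, 0.4, 0, 6, -1.43, -4.03, 0.4, 0, 6, -1.43, -4.03, 0.4, 0, 6, -1.43, -4.03, 0.4, 0, 6, -1.43, -4.03, 0.4, 0, 6, -1.43, -4.03, 0.4, 0, 6, -1.43, -4.03, 0.4, 0, 6, -1.43, -4.03, 0.4, 0, 6, -1.43, -4.03, 0.4, 0, 6, -1.43, -4.03, 0.4, 0, 6, -1.43, -4.03, 0.4, 0, 6, -1.43, -4.03, 0.4, 0, 6, -1.43, -4.03, 0.4, 0])

```text
t: 19.65
eef_pos: [0.5601, 0.337, 0.1368]
tool_rot: [0.985, -0.173, 0.0, -0.001]
ft_force: [1.0, 0.6, -1.3]
width: 0.0604
```

```bash
python3 - <<'E'
from h import *
go(.561,.3345,.027,-20)
b=snap('top','t4');a=snap('scene','s4')
W=np.hstack([cv2.resize(a[150:250,160:270],(440,400),interpolation=cv2.INTER_CUBIC),cv2.resize(b[150:250,250:340],(360,400),interpolation=cv2.INTER_CUBIC)])
W2=np.hstack([cv2.resize(a[220:330,280:400],(218,200),interpolation=cv2.INTER_CUBIC),cv2.resize(b[165:265,150:270],(240,200)),cv2.resize(b[150:250,250:421],(342,200),interpolation=cv2.INTER_CUBIC)]);save(np.vstack([W,W2]),'v6')
E
```

```text
turn 0.1 shift [ 0.17  0.22 10.98] | now [0.5601 0.337  0.1368] yaw -19.9 w 60.4 mm F [ 1.   0.6 -1.3] t 19.6 j7 -0.69
```

View pics/v6.png

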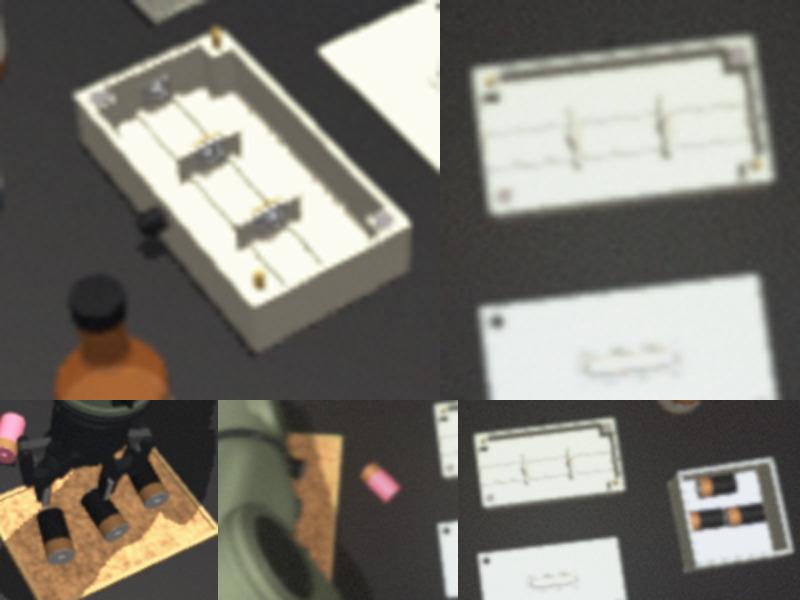

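The tub holds all three old cells and the box is empty. I need a closer look to tell the springs from the contacts.

```bash
python3 - <<'E'
from h import *
a=cv2.imread('pics/s4_raw.png')[:,:,::-1];b=cv2.imread('pics/t4_raw.png')[:,:,::-1]
A=cv2.resize(a[160:215,182:242],(480,440),interpolation=cv2.INTER_CUBIC)
B=cv2.resize(b[165:200,258:332],(740,350)[:2],interpolation=cv2.INTER_CUBIC)[:, :]
B=np.hstack([cv2.resize(b[165:200,272:290],(154,300),interpolation=cv2.INTER_CUBIC),cv2.resize(b[165:200,295:313],(154,300),interpolation=cv2.INTER_CUBIC)])
W=np.zeros((440,800,3),np.uint8);W[:,:480]=A;W[:300,485:485+308]=B;save(W,'v7')
E
```

```text
(no output)
```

View pics/v7.png

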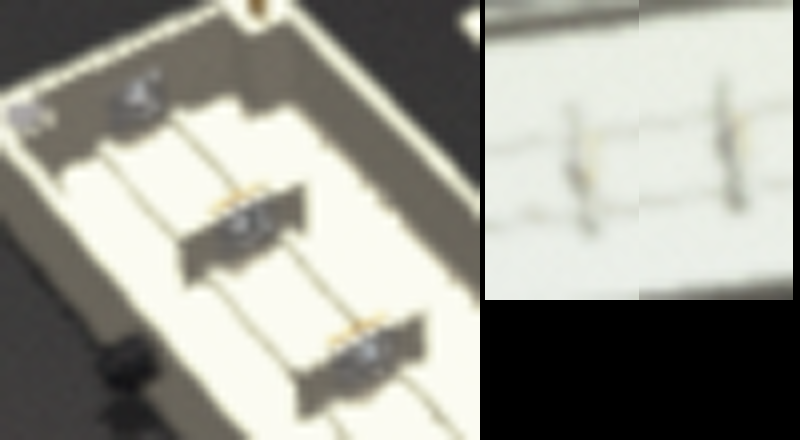

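The grey coils sit on the faces towards world +y and the brass plates on the faces towards -y. So box +y is world +y (yaw 8°), and the nubs go to world +y. Now I pick fresh cell A.

Request:
move_arm(moves=[6, 0.17, 0.22, 2, 0, 6, 0, 0, 3, 0, 6, 0, 0, 3, 0, 6, 0, 0, 2, 0, 6, 0, 0, 1, 0, 2, 0, 0, 0, 0, 2, 0, 0, 0, 0, 2, 0, 0, 0, 0, 2, 0, 0, 0, 0, 2, 0, 0, -1, 0, 2, 0, 0, -3, 0, 2, 0, 0, -4, 0, 2, 0, 0, -4, 0, 2, 0, 0, 0, 0])

```text
t: 21.15
eef_pos: [0.5628, 0.3326, 0.151]
tool_rot: [0.985, -0.174, 0.002, -0.002]
ft_force: [0.0, 0.4, -1.5]
width: 0.0329
```

```bash
python3 - <<'E'
from h import *
go(.6067,.0463,.027,8)
a=snap('scene','s5')
o=ctrl.get_obs();x=o['eef_pos'];print(proj('scene',x))
u,v=proj('scene',x).astype(int)
save(a,'v8',(u-35,v-30,u+35,v+35),8);print(u-35,v-30)
E
```

```text
turn -28.0 shift [ 0.29 29.   12.31] | now [0.5628 0.3326 0.151 ] yaw -20.0 w 32.9 mm F [ 0.   0.4 -1.5] t 21.1 j7 -0.68
[317.0394428  261.24281408]
282 231
```

View pics/v8.png

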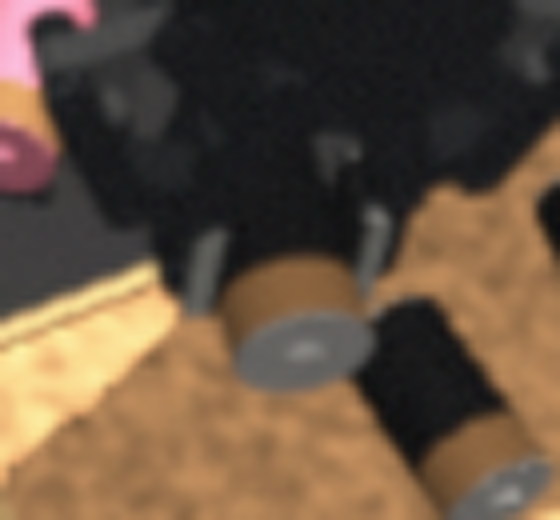

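```bash
cat >> h.py <<'E'
def nuboff(u,v,zc):
    o=ctrl.get_obs();M=R.from_quat(o['tool_rot']).as_matrix()
    p=atz('scene',u,v,zc)-o['eef_pos'];print('nub in tool axes mm',(M.T@p*1e3).round(1))
E
python3 - <<'E'
from h import *
nuboff(320.4,274.75,.144);nuboff(320.4,274.75,.148)
E
```

```text
nub in tool axes mm [ -0.4 -28.4   4.2]
nub in tool axes mm [  0.8 -30.8   0.2]
```

Request:
move_arm(moves=[2, 0, 0, 0, -7, 2, 0, 0, 0, -7, 2, 0, 0, 0, -7, 2, 0, 0, 0, -7, 2, 0.04, 3.6, 0, 0, 2, 0.04, 3.6, 0, 0, 2, 0.04, 3.6, 0, 0, 2, 0.04, 3.6, 0, 0, 2, 0.04, 3.6, 0, 0, 2, 0.04, 3.6, 0, 0, 2, 0.04, 3.6, 0, 0, 2, 0, 3.65, 0, 0, 2, 0, 0, 4, 0, 2, 0, 0, 3, 0, 2, 0, 0, 2, 0, 2, 0, 0, 1.3, 0, 2, 0, 0, 1, 0, 2, 0, 0, 0.7, 0, 2, 0, 0, 0, 0])

```text
t: 23.1
eef_pos: [0.6041, 0.0466, 0.0268]
tool_rot: [0.998, 0.07, -0.0, -0.0]
ft_force: [-10.1, -0.4, 31.0]
width: 0.0321
```

```bash
python3 - <<'E'
from h import *
go(.6065,.0478,.0275,8)
E
```

```text
turn 0.0 shift [ 0.25 -0.08 -0.07] | now [0.6041 0.0466 0.0268] yaw 8.0 w 32.1 mm F [-10.1  -0.4  31. ] t 23.1 j7 0.13
```

Request:
move_arm(moves=[2, 0, 0, -0.1, 0, 2, 0.2, 0, -0.1, 0, 2, 0, 0, 0, 0])

```text
t: 23.4
eef_pos: [0.6062, 0.047, 0.0273]
tool_rot: [0.998, 0.07, -0.0, -0.0]
ft_force: [1.7, 0.1, 2.5]
width: 0.0327
```

```bash
python3 - <<'E'
from h import *
go(.6065,.0478,.0275,8)
E
```

```text
turn 0.0 shift [ 0.04 -0.08 -0.02] | now [0.6062 0.047  0.0273] yaw 8.0 w 32.7 mm F [1.7 0.1 2.5] t 23.4 j7 0.12
```

Request:
move_arm(moves=[5, 0, 0, 0, 0, 5, 0, 0, 0, 0, 5, 0, 0, 0, 0, 5, 0, 0, -3, 0, 5, 0, 0, -4, 0, 5, 0, 0, -4, 0, 6, 0, 0, 0, 0])

```text
t: 24.1
eef_pos: [0.6077, 0.0468, 0.1415]
tool_rot: [0.998, 0.07, 0.003, -0.0]
ft_force: [0.3, 0.1, -0.2]
width: 0.0599
```

```bash
python3 - <<'E'
from h import *
go(.4875,.334,.027,-6)
E
```

```text
turn 14.0 shift [-15.01 -27.29  11.4 ] | now [0.6077 0.0468 0.1415] yaw 8.0 w 59.9 mm F [ 0.3  0.1 -0.2] t 24.1 j7 0.11
```

Request:
move_arm(moves=[6, 0, 0, 0, 7, 6, 0, 0, 0, 7, 6, -1.88, -3.41, 0, 0, 6, -1.88, -3.41, 0, 0, 6, -1.88, -3.41, 0, 0, 6, -1.88, -3.41, 0, 0, 6, -1.88, -3.41, 0, 0, 6, -1.88, -3.41, 0, 0, 6, -1.88, -3.41, 0, 0, 6, -1.85, -3.42, 0, 0, 6, 0, 0, 4, 0, 6, 0, 0, 4, 0, 6, 0, 0, 2.4, 0, 6, 0, 0, 1, 0, 6, 0, 0, 0, 0, 2, 0, 0, 0, 0, 2, 0, 0, 0, 0, 2, 0, 0, 0, 0, 2, 0, 0, 0, 0])

```text
t: 26.0
eef_pos: [0.4856, 0.3342, 0.0244]
tool_rot: [0.999, -0.052, 0.0, -0.001]
ft_force: [0.8, -0.2, 7.3]
width: 0.0327
```

Request:
move_arm(moves=[2, 0, 0, 0, 0, 2, 0, 0, -1, 0, 2, 0, 0, -3, 0, 2, 0, 0, -4, 0, 2, 0, 0, -4, 0, 2, 0, 0, 0, 0])

```text
t: 26.6
eef_pos: [0.4867, 0.3349, 0.1487]
tool_rot: [0.999, -0.052, 0.002, -0.002]
ft_force: [-0.6, 0.3, -2.3]
width: 0.0331
```

```bash
python3 - <<'E'
from h import *
go(.617,-.027,.0278,8)
a=snap('scene','s6')
o=ctrl.get_obs();x=o['eef_pos'];print(proj('scene',x))
u,v=proj('scene',x).astype(int)
A=cv2.resize(a[v-30:v+35,u-35:u+35],(420,390),interpolation=cv2.INTER_CUBIC);B=cv2.resize(a[155:245,165:255],(380,380),interpolation=cv2.INTER_CUBIC)
W=np.zeros((390,800,3),np.uint8);W[:,:420]=A;W[:380,420:]=B
save(W,'v9');print(u-35,v-30)
E
```

```text
turn -14.0 shift [ 7.81 37.7  11.98] | now [0.4867 0.3349 0.1487] yaw -6.0 w 33.1 mm F [-0.6  0.3 -2.3] t 26.6 j7 -0.50
[349.03345844 248.44008735]
314 218
```

View pics/v9.png

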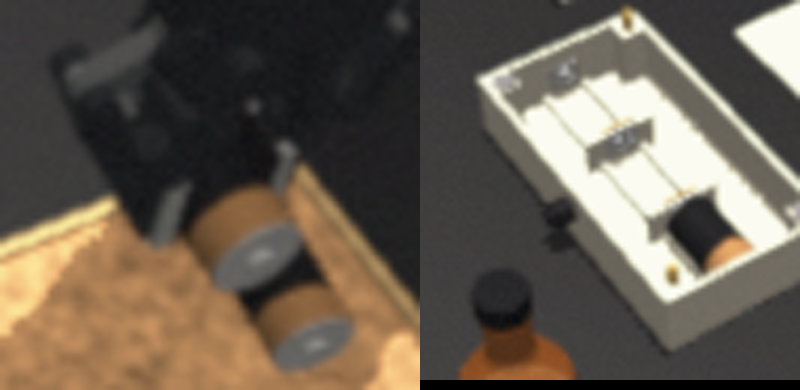

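```bash
python3 - <<'E'
from h import *
nuboff(357.3,260.8,.1453)
E
```

```text
nub in tool axes mm [ -0.3 -31.5   0.8]
```

```bash
python3 - <<'E'
from h import *
go(.617,-.0275,.027,8)
E
```

```text
turn -14.0 shift [ 7.93 37.71 11.83] | now [0.4858 0.3345 0.146 ] yaw -6.0 w 32.9 mm F [ 0.5  0.4 -2.7] t 26.6 j7 -0.50
```

Request:
move_arm(moves=[2, 0, 0, 0, -7, 2, 0, 0, 0, -7, 2, 0.79, 3.77, 0, 0, 2, 0.79, 3.77, 0, 0, 2, 0.79, 3.77, 0, 0, 2, 0.79, 3.77, 0, 0, 2, 0.79, 3.77, 0, 0, 2, 0.79, 3.77, 0, 0, 2, 0.79, 3.77, 0, 0, 2, 0.79, 3.77, 0, 0, 2, 0.79, 3.77, 0, 0, 2, 0.82, 3.75, 0, 0, 2, 0, 0, 4, 0, 2, 0, 0, 3, 0, 2, 0, 0, 2, 0, 2, 0, 0, 0, 0])

```text
t: 28.25
eef_pos: [0.6142, -0.0281, 0.05]
tool_rot: [0.998, 0.07, -0.003, -0.0]
ft_force: [0.6, 0.3, -0.1]
width: 0.0329
```

```bash
python3 - <<'E'
from h import *
go(.617,-.0273,.025,8)
E
```

```text
turn 0.0 shift [ 0.3  -0.04  2.5 ] | now [ 0.6142 -0.0281  0.05  ] yaw 8.0 w 32.9 mm F [ 0.6  0.3 -0.1] t 28.2 j7 0.23
```

Request:
move_arm(moves=[2, 0, 0, 0, 0, 2, 0, 0, 0, 0])

```text
t: 28.45
eef_pos: [0.6164, -0.0281, 0.0539]
tool_rot: [0.998, 0.07, -0.0, 0.0]
ft_force: [0.5, -0.0, -0.8]
width: 0.0329
```

```bash
python3 - <<'E'
from h import *
go(.617,-.0273,.025,8)
E
```

```text
turn 0.0 shift [ 0.07 -0.08  2.89] | now [ 0.6164 -0.0281  0.0539] yaw 8.0 w 32.9 mm F [ 0.5 -0.  -0.8] t 28.4 j7 0.23
```

Request:
move_arm(moves=[2, 0.05, -0.05, 1, 0, 2, 0, 0, 1, 0, 2, 0, 0, 0.6, 0, 2, 0, 0, 0.2, 0, 2, 0, 0, 0, 0, 2, 0, 0, 0, 0])

```text
t: 29.05
eef_pos: [0.6164, -0.0276, 0.0246]
tool_rot: [0.998, 0.07, -0.001, -0.0]
ft_force: [0.8, 0.2, 3.7]
width: 0.0329
```

Seated with a light touch (3.7 N). I release it and go for cell C.

Request:
move_arm(moves=[5, 0, 0, 0, 0, 5, 0, 0, 0, 0, 5, 0, 0, 0, 0, 5, 0, 0, -3, 0, 5, 0, 0, -4, 0, 5, 0, 0, -4, 0, 6, 0, 0, 0, 0, 6, 0, 0, 0, 0])

```text
t: 29.85
eef_pos: [0.6166, -0.0276, 0.1353]
tool_rot: [0.998, 0.07, -0.0, -0.0]
ft_force: [0.6, -0.6, -1.1]
width: 0.0598
```

```bash
python3 - <<'E'
from h import *
go(.4153,.3225,.026,-11)
E
```

```text
turn 19.0 shift [-26.44 -30.52  10.94] | now [ 0.6166 -0.0276  0.1353] yaw 8.0 w 59.8 mm F [ 0.6 -0.6 -1.1] t 29.9 j7 0.22
```

Request:
move_arm(moves=[6, 0, 0, 0, 6.3, 6, 0, 0, 0, 6.3, 6, 0, 0, 0, 6.4, 6, -2.64, -3.05, 0, 0, 6, -2.64, -3.05, 0, 0, 6, -2.64, -3.05, 0, 0, 6, -2.64, -3.05, 0, 0, 6, -2.64, -3.05, 0, 0, 6, -2.64, -3.05, 0, 0, 6, -2.64, -3.05, 0, 0, 6, -2.64, -3.05, 0, 0, 6, -2.64, -3.05, 0, 0, 6, -2.68, -3.07, 0, 0, 6, 0, 0, 4, 0, 6, 0, 0, 4, 0, 6, 0, 0, 1.8, 0, 6, 0, 0, 1, 0, 6, 0, 0, 0, 0, 2, 0, 0, 0, 0, 2, 0, 0, 0, 0])

```text
t: 31.85
eef_pos: [0.4153, 0.3227, 0.028]
tool_rot: [0.995, -0.096, -0.0, -0.0]
ft_force: [-1.0, -1.2, 11.4]
width: 0.033
```

Request:
move_arm(moves=[2, 0, 0, 0, 0, 2, 0, 0, 0, 0, 2, 0, 0, 0, 0])

```text
t: 32.15
eef_pos: [0.4153, 0.3227, 0.0281]
tool_rot: [0.995, -0.096, -0.0, -0.0]
ft_force: [-0.5, -0.7, 4.7]
width: 0.0327
```

Request:
move_arm(moves=[2, 0, 0, -1, 0, 2, 0, 0, -3, 0, 2, 0, 0, -4, 0, 2, 0, 0, -4, 0, 2, 0, 0, 0, 0, 2, 0, 0, 0, 0, 2, 0, 0, 0, 0])

```text
t: 32.85
eef_pos: [0.4148, 0.3223, 0.1468]
tool_rot: [0.995, -0.096, -0.001, 0.0]
ft_force: [0.1, -0.0, -2.3]
width: 0.0326
```

```bash
python3 - <<'E'
from h import *
go(.6273,-.1003,.055,8)
a=snap('scene','s7')
o=ctrl.get_obs();x=o['eef_pos'];print(proj('scene',x))
u,v=proj('scene',x).astype(int)
A=cv2.resize(a[v-30:v+35,u-35:u+35],(420,390),interpolation=cv2.INTER_CUBIC);B=cv2.resize(a[155:245,165:255],(380,380),interpolation=cv2.INTER_CUBIC)
W=np.zeros((390,800,3),np.uint8);W[:,:420]=A;W[:380,420:]=B
save(W,'v10');print(u-35,v-30)
E
```

```text
turn -19.0 shift [15.18 44.81  9.14] | now [0.4148 0.3223 0.1468] yaw -11.0 w 32.6 mm F [ 0.1 -0.  -2.3] t 32.9 j7 -0.56
[373.07640127 231.59588292]
338 201
```

View pics/v10.png

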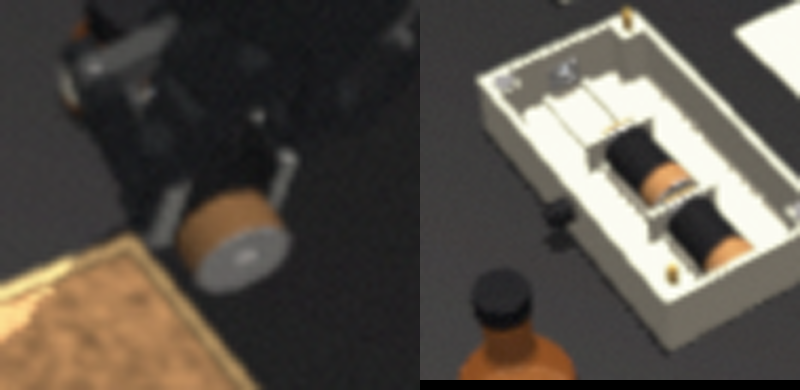

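```bash
python3 - <<'E'
from h import *
nuboff(378.8,244,.1398)
E
```

```text
nub in tool axes mm [  0.1 -28.2   6.7]
```

Request:
move_arm(moves=[2, 0, 0, 0, -6.3, 2, 0, 0, 0, -6.3, 2, 0, 0, 0, -6.4, 2, 1.27, 3.74, 0, 0, 2, 1.27, 3.74, 0, 0, 2, 1.27, 3.74, 0, 0, 2, 1.27, 3.74, 0, 0, 2, 1.27, 3.74, 0, 0, 2, 1.27, 3.74, 0, 0, 2, 1.27, 3.74, 0, 0, 2, 1.27, 3.74, 0, 0, 2, 1.27, 3.74, 0, 0, 2, 1.27, 3.74, 0, 0, 2, 1.27, 3.74, 0, 0, 2, 1.25, 3.74, 0, 0, 2, 0, 0, 4, 0, 2, 0, 0, 3, 0, 2, 0, 0, 1.5, 0, 2, 0, 0, 0, 0, 2, 0, 0, 0, 0])

```text
t: 34.9
eef_pos: [0.6286, -0.1008, 0.0625]
tool_rot: [0.998, 0.07, -0.0, 0.0]
ft_force: [0.6, -0.2, -1.7]
width: 0.0327
```

```bash
python3 - <<'E'
from h import *
go(.6273,-.1003,.0285,8)
E
```

```text
turn 0.0 shift [-0.12 -0.07  3.4 ] | now [ 0.6286 -0.1008  0.0625] yaw 8.0 w 32.7 mm F [ 0.6 -0.2 -1.7] t 34.9 j7 0.32
```

Request:
move_arm(moves=[2, -0.1, -0.25, 1, 0, 2, 0, 0, 1, 0, 2, 0, 0, 0.8, 0, 2, 0, 0, 0.4, 0, 2, 0, 0, 0.2, 0, 2, 0, 0, 0, 0, 2, 0, 0, 0, 0])

```text
t: 35.6
eef_pos: [0.6265, -0.0984, 0.0281]
tool_rot: [0.998, 0.07, -0.001, -0.0]
ft_force: [-4.7, 1.8, 9.2]
width: 0.0327
```

Request:
move_arm(moves=[5, 0, 0, 0, 0, 5, 0, 0, 0, 0, 5, 0, 0, 0, 0, 5, 0, 0, -3, 0, 5, 0, 0, -4, 0, 5, 0, 0, -4, 0, 5, -1, -4, -0.4, 0, 5, -1, -4, -0.4, 0, 5, -1, -4, -0.4, 0, 5, -1, -4, -0.4, 0, 5, -1, -4, -0.4, 0, 5, -1, -4, -0.4, 0, 5, -1, -4, -0.4, 0, 5, -1, -4, -0.4, 0, 5, -1, -4, -0.4, 0, 5, 0, 0, 0, 0])

```text
t: 37.2
eef_pos: [0.4855, 0.251, 0.1742]
tool_rot: [0.997, 0.073, -0.001, -0.001]
ft_force: [0.0, -0.7, 0.9]
width: 0.0499
```

```bash
python3 - <<'E'
from h import *
go(.425,-.035,.03,8)
b=snap('top','t8');a=snap('scene','s8')
W=np.hstack([cv2.resize(a[120:240,160:310],(400,320),interpolation=cv2.INTER_CUBIC),cv2.resize(b[150:250,250:375],(400,320),interpolation=cv2.INTER_CUBIC)])
W2=np.hstack([cv2.resize(a[:,:],(400,280)),cv2.resize(b,(400,280))]);save(np.vstack([W,W2]),'v11')
E
```

```text
turn 0.4 shift [-9.95 27.52 14.35] | now [0.4855 0.251  0.1742] yaw 8.4 w 49.9 mm F [ 0.  -0.7  0.9] t 37.2 j7 -0.21
```

View pics/v11.png

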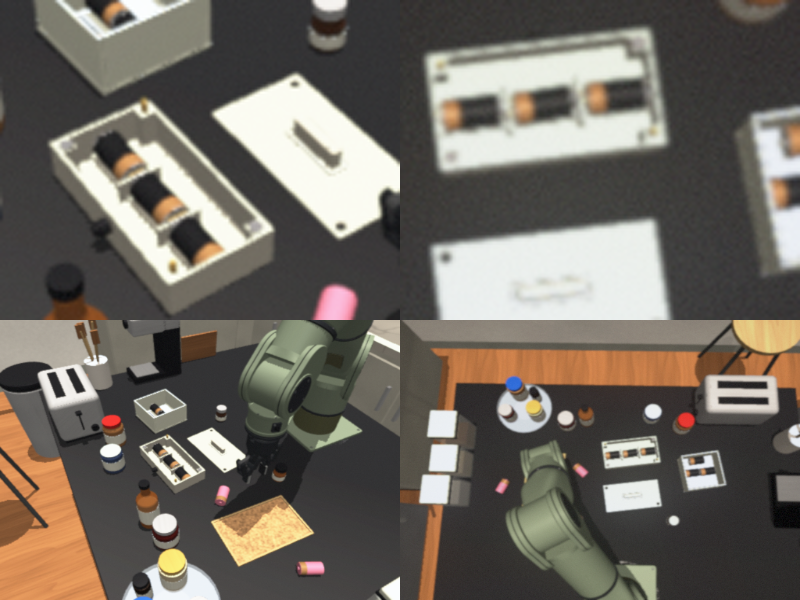

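All fresh cells lie in the bays with their nubs to +y. I measure the cover and check the cells more closely.

```bash
python3 - <<'E'
from h import *
np.set_printoptions(precision=4,suppress=True)
a=cv2.imread('pics/s8_raw.png')[:,:,::-1];b=cv2.imread('pics/t8_raw.png')[:,:,::-1]
h=cv2.cvtColor(b,cv2.COLOR_RGB2GRAY)
for n,(x0,y0,x1,y1),z in(('box',(250,150,342,208),.046),('cover',(250,212,342,270),.004),('tub',(348,170,425,240),.08)):
    m=(h[y0:y1,x0:x1]>105).astype(np.uint8)
    cs,_=cv2.findContours(m,cv2.RETR_EXTERNAL,cv2.CHAIN_APPROX_NONE);c=max(cs,key=cv2.contourArea)
    bp=cv2.boxPoints(cv2.minAreaRect(c))+[x0,y0]
    P=np.array([atz('top',u,v,z)[:2] for u,v in bp]);e=np.diff(P,axis=0);L=np.linalg.norm(e,axis=1);d=e[np.argmax(L)]
    print(n,P.mean(0),L,'long axis yaw-90',np.degrees(np.arctan2(d[1],d[0]))%180-90)
A=cv2.resize(a[160:228,175:245],(420,408),interpolation=cv2.INTER_CUBIC);B=cv2.resize(b[155:208,255:335],(380,252),interpolation=cv2.INTER_CUBIC);C=cv2.resize(b[215:265,255:340],(380,224),interpolation=cv2.INTER_CUBIC)
W=np.zeros((480,800,3),np.uint8);W[:408,:420]=A;W[:252,420:]=B;W[254:478,420:]=C;save(W,'v12')
E
```

```text
box [ 0.6167 -0.0265] [0.2363 0.1263 0.2327] long axis yaw-90 8.151765726470671
cover [ 0.4284 -0.0355] [0.2358 0.1254 0.2322] long axis yaw-90 8.083687426219058
tub [ 0.5362 -0.311 ] [0.1633 0.1574 0.16  ] long axis yaw-90 10.698618733464869
```

View pics/v12.png

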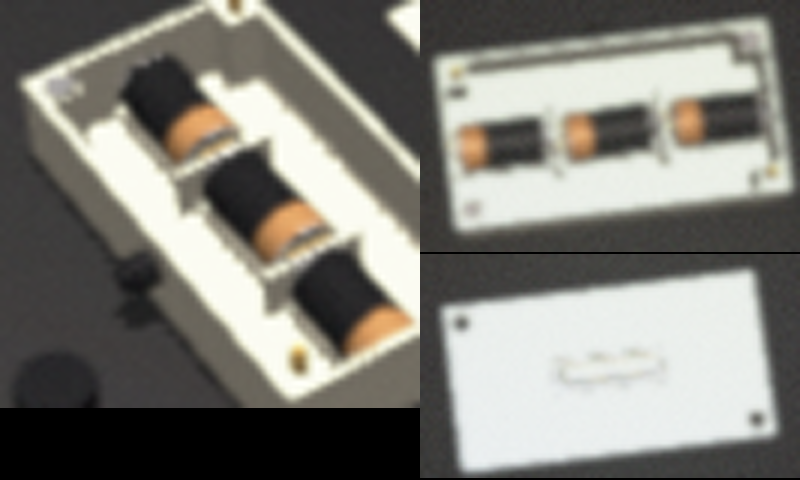

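Cells sit flat: the tan ends are evenly spaced at 107 px pitch in the enlarged crop. The cover is undisturbed at (0.428, -0.0355) with a yaw of 8.1°. I fetch it.

Request:
move_arm(moves=[5, -1.24, 3.44, 0.7, 0.4, 5, -1.24, 3.44, 0.7, 0, 5, -1.24, 3.44, 0.7, 0, 5, -1.24, 3.44, 0.7, 0, 5, -1.24, 3.44, 0.7, 0, 5, -1.24, 3.44, 0.7, 0, 5, -1.24, 3.44, 0.7, 0, 5, -1.24, 3.44, 0.7, 0, 5, 0, 0, 2, 0, 5, 0, 0, 0, 0, 5, 0, 0, 0, 0])

```text
t: 38.4
eef_pos: [0.426, -0.0407, 0.0982]
tool_rot: [0.998, 0.066, -0.001, -0.0]
ft_force: [0.5, -0.8, 1.3]
width: 0.05
```

```bash
python3 - <<'E'
from h import *
go(.427,-.0353,.030,8)
E
```

```text
turn -0.4 shift [ 0.19 -0.52  6.82] | now [ 0.426  -0.0407  0.0982] yaw 7.6 w 50.0 mm F [ 0.5 -0.8  1.3] t 38.4 j7 0.22
```

Request:
move_arm(moves=[5, 0.15, -0.5, 2, -0.4, 5, 0, 0, 2, 0, 5, 0, 0, 1.5, 0, 5, 0, 0, 1, 0, 5, 0, 0, 0.2, 0, 5, 0, 0, 0, 0, 5, 0, 0, 0, 0, 1, 0, 0, 0, 0, 1, 0, 0, 0, 0, 1, 0, 0, 0, 0, 1, 0, 0, 0, 0, 1, 0, 0, 0, 0, 1, 0, 0, 0, 0], newtons=70)

```text
t: 39.7
eef_pos: [0.4269, -0.0353, 0.0315]
tool_rot: [0.998, 0.07, -0.0, -0.0]
ft_force: [0.3, 0.1, 12.7]
width: 0.012
```

```bash
python3 - <<'E'
from h import *
go(.617,-.0256,.030,8)
E
```

```text
turn 0.0 shift [18.96  1.68  0.13] | now [ 0.4269 -0.0353  0.0315] yaw 8.0 w 12.0 mm F [ 0.3  0.1 12.7] t 39.7 j7 0.22
```

Request:
move_arm(moves=[0, 0, 0, -0.5, 0, 0, 0, 0, -2, 0, 0, 0, 0, -3, 0, 0, 0, 0, -3, 0, 0, 0, 0, -0.5, 0, 0, 2.4, 0.21, 0, 0, 0, 2.4, 0.21, 0, 0, 0, 2.4, 0.21, 0, 0, 0, 2.4, 0.21, 0, 0, 0, 2.4, 0.21, 0, 0, 0, 2.4, 0.21, 0, 0, 0, 2.4, 0.21, 0, 0, 0, 2.1, 0.21, 0, 0, 0, 0, 0, 1, 0, 0, 0, 0, 1, 0, 0, 0, 0, 0, 0, 0, 0, 0, 0, 0, 0, 0, 0, 0, 0])

```text
t: 41.5
eef_pos: [0.6163, -0.0257, 0.101]
tool_rot: [0.998, 0.07, -0.001, -0.0]
ft_force: [-0.0, 0.0, -2.0]
width: 0.0123
```

```bash
python3 - <<'E'
from h import *
go(.617,-.0256,.0768,8)
a=snap('scene','s9');b=snap('top','t9')
W=np.hstack([cv2.resize(a[130:240,165:265],(400,440),interpolation=cv2.INTER_CUBIC),cv2.resize(b[145:215,245:345],(400,280),interpolation=cv2.INTER_CUBIC).copy().repeat(1,0)[:440] if 0 else cv2.copyMakeBorder(cv2.resize(b[145:215,245:345],(400,280),interpolation=cv2.INTER_CUBIC),0,160,0,0,0)]);save(W,'v13')
E
```

```text
turn -0.0 shift [ 0.08 -0.    2.42] | now [ 0.6163 -0.0257  0.101 ] yaw 8.0 w 12.3 mm F [-0.  0. -2.] t 41.5 j7 0.19
```

View pics/v13.png

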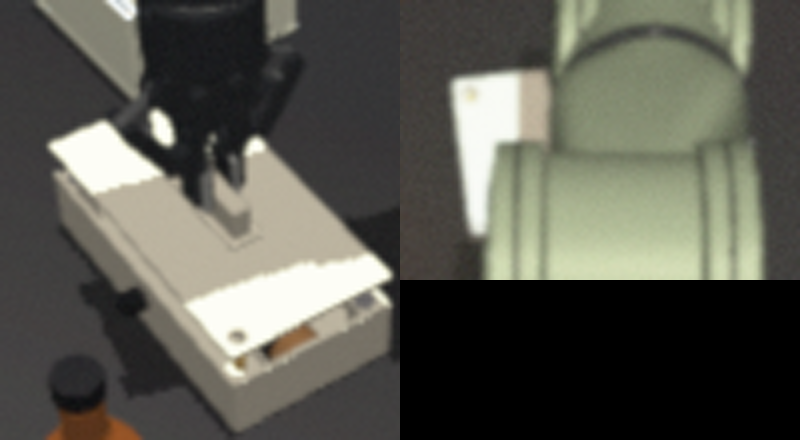

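In the top view the pin shows through the hole at (470,95), so the holes are over the pins. I lower slowly.

Request:
move_arm(moves=[0, 0.05, 0, 0.5, 0, 0, 0, 0, 0.5, 0, 0, 0, 0, 0.4, 0, 0, 0, 0, 0.4, 0, 0, 0, 0, 0.3, 0, 0, 0, 0, 0.2, 0, 0, 0, 0, 0.1, 0, 0, 0, 0, 0, 0, 0, 0, 0, 0, 0])

```text
t: 42.5
eef_pos: [0.6167, -0.0255, 0.0776]
tool_rot: [0.998, 0.07, -0.001, -0.0]
ft_force: [-6.6, 0.9, 15.0]
width: 0.0121
```

```bash
python3 - <<'E'
from h import *
go(.617,-.0256,.0768,8)
E
```

```text
turn 0.0 shift [0.02 0.01 0.08] | now [ 0.6167 -0.0255  0.0776] yaw 8.0 w 12.1 mm F [-6.6  0.9 15. ] t 42.5 j7 0.19
```

Request:
move_arm(moves=[0, 0, 0, 0, 0, 5, 0, 0, 0, 0, 5, 0, 0, 0, 0, 5, 0, 0, 0, 0, 5, 0, 0, -2, 0, 5, 0, 0, -4, 0, 5, 0, 0, -4, 0, 5, -1, -4, -0.4, 0, 5, -1, -4, -0.4, 0, 5, -1, -4, -0.4, 0, 5, -1, -4, -0.4, 0, 5, -1, -4, -0.4, 0, 5, -1, -4, -0.4, 0, 5, -1, -4, -0.4, 0, 5, 0, 0, 0, 0])

```text
t: 44.0
eef_pos: [0.5064, 0.2475, 0.2051]
tool_rot: [0.997, 0.073, -0.001, -0.002]
ft_force: [0.7, -0.4, -0.6]
width: 0.0497
```

```bash
python3 - <<'E'
from h import *
b=snap('top','t10');a=snap('scene','s10')
W=np.hstack([cv2.resize(a[140:240,165:265],(400,400),interpolation=cv2.INTER_CUBIC),cv2.copyMakeBorder(cv2.resize(b[145:245,250:430],(400,222),interpolation=cv2.INTER_CUBIC),0,178,0,0,0)])
b0=cv2.imread('pics/t0_raw.png')[:,:,::-1]
W2=np.hstack([cv2.resize(a,(266,200)),cv2.resize(b,(267,200)),cv2.resize(b0,(267,200))]);save(np.vstack([W,W2]),'v14')
h=cv2.cvtColor(b,cv2.COLOR_RGB2GRAY)
x0,y0,x1,y1=250,150,340,210
c=max(cv2.findContours((h[y0:y1,x0:x1]>105).astype(np.uint8),cv2.RETR_EXTERNAL,cv2.CHAIN_APPROX_NONE)[0],key=cv2.contourArea)
print(cv2.minAreaRect(c))
E
```

```text
((45.31442642211914, 30.641138076782227), (39.364891052246094, 73.57569122314453), 83.21102905273438)
```

View pics/v14.png

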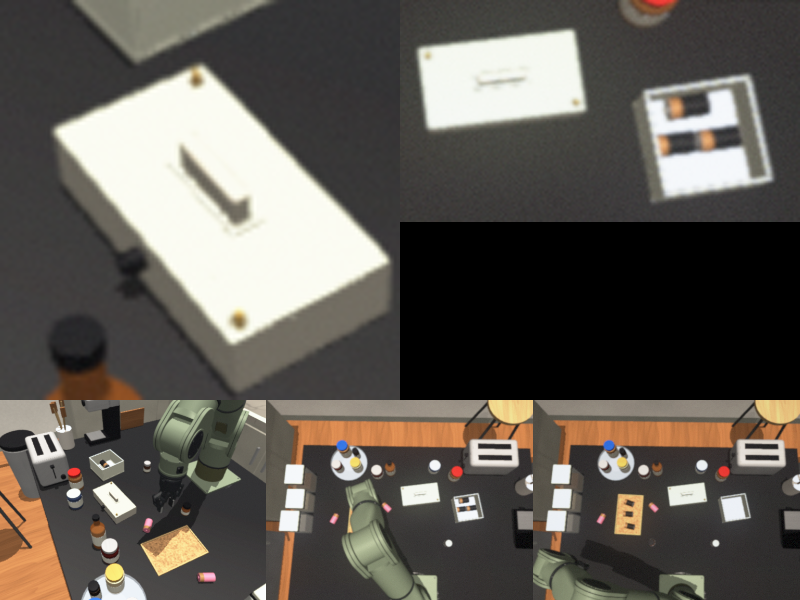

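The cover is flush: both pins show through the holes and its outline matches the start picture. The tub is upright with three cells in it, and the other items are unmoved.

```bash
python3 -c "
from h import *
print(ctrl.close_job())"
```

```text
the job is handed in; nothing more can be done
None
```

The job is done and handed in at about 44 s of the 208 s. I lifted off the cover, dropped the three old cells into the tub, and laid the three fresh cells one in each bay. I then put the cover back over its pins.

**Last checks:**
- **Cover:** both pins show through the holes. In the last top picture its centre is within 0.1 px and its angle within 0.2° of the start picture. It stopped at the expected seating height, with about 15 N on the arm.
- **Fresh cells:** before covering, pictures from both cameras showed them lying flat at even spacing. Their nubs point to the brass contacts and their flat ends to the coil springs.
- **Tub and counter:** the tub is upright with three cells in it. The jars, tin and bottle look unmoved, and so do the pink look-alikes; I compared these by eye in the last small top picture.

**Disagreements:**
- **First fresh cell:** it pressed on a bay rib with about 31 N because it came in roughly 2 mm off. I raised and shifted it before letting go.
- **Cover position:** while it lay aside, the camera estimate and the gripper's grasp differed by about 1.5 mm along x. It still went over the pins cleanly.
- **Knock:** I saw no sign of the tub or cover being knocked during the run.

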